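Nest the three nail tins

ROBOT

A 6-joint arm with a two-finger parallel gripper is mounted at the origin on the work surface. World frame = base frame: x ahead of the robot, y to its left, z up, the work surface at z = 0. Lengths are in m, angles in degrees, forces in N, time in s.
With the tool pointing down it reaches from about 0.4 to 0.825 m from the base axis. Payload 7 kg.
Tool frame: the origin (TCP) lies at the centre of the arm's flange, where the gripper is bolted on; the fingertips stand 178 mm ahead of it and the grasp point (between the pads) lies 159 mm ahead of it; z points along the fingers, y is the line along which they close (so a half turn about z gives the same grasp; the last joint's range is limited). The gripper opens to 88 mm and grips with 3 to 60 N. Pads are 19 mm wide; open, the fingers measure 130 mm over their backs; the gripper's body (78 mm by 193 mm) begins 47 mm behind the grasp point.
Start: joints at [-52.191, 20.546, 0.682, 0, -70.136, -16.507], TCP at [0.245, -0.629, 0.405] pointing down, gripper open.
Joint ranges: [-176.03, 176.03], [-82.01, 121.73], [-58.28, 71.71], [-173.87, 95.51], [-174.79, -0.11], [-173.66, 173.66]. Speed limits (degrees/s): [136.94, 136.94, 172.46, 180, 180, 180].

INTERFACE

Orientations are given as [roll, pitch, yaw] about the fixed x, y, z axes, in that order (R = Rz(yaw) Ry(pitch) Rx(roll)).
In Python, from plant import telemetry, snapshot, workorder, nets gives the robot as it stands.
- The arm moves only by the shell command python3 -m creep 'ROWS'. ROWS is JSON, a list that holds one entry, the list of rows, each a list of 5 numbers: the shift along the tool's x, y, z normalised to -1 to 1, where 1 is 0.2 m, then the turn about the tool's z normalised to -1 to 1, where 1 is pi/2 rad, then the opening, from 0 (shut) to 1 (fully open). In form: [[[x, y, z, spin, hand], ...]]. A call has 1 to 8 rows; each row shifts and turns the commanded pose from where the row before left it, along the tool's axes as they then stand; what a row does not reach is not made up. A row lasts 1/12 s, in which the tool goes at most 41.7 mm and 7.16 degrees, less where a joint would pass 70% of its speed; a pose out of reach is approached as far as the arm can. A call with a number of a shift or a turn outside -1 to 1 is refused whole. A call with a gripper value outside its range is refused whole. The fingers move at their own pace and stop on an object; the grip force is fixed at half the most. Time passes only in rows, so rows that do not move let the fingers close. It gives the time, the measured TCP pose, the force, the opening and the grip force at its end, in the units of the state.
- telemetry.get_obs(): the state, without advancing time (a new reading comes with each control period).
- snapshot(name): name is "scene" or "top"; returns a dict with "frame" (384x512x3 uint8, red, green, blue), "fx", "fy", "cx", "cy" (pixels), "rvec" (rotation vector, rad) and "tvec" (3), from world to camera coordinates, as OpenCV has them. Camera axes: x right, y down, z forward; pixel columns grow to the right and rows downward; lengths in m; the calibration is good to about 2 mm. A picture is of the moment at which its call begins. There is no depth.
- workorder.close_job(): hands the job in; it is judged then, once.
Trained networks look in a picture, given as the dict that the camera call returned (one of the last four; its "shot" number tells which), for a name from the list of things; names that differ only in an ending like _2 or _b are one class to them, and where a whole thing is asked for, a point or a joint stands for the part that bears it (a point fixed in the world has none). Each returns a list of dicts, best first, with "confidence" (0 to 1); they miss things now and then, are a little off and sometimes report something else, mostly with a low value. They report only what shows in the picture. A call takes as long as a camera call. They do not tell look-alikes from the thing itself.
- nets.find_in(picture, query): "uv" ([column, row] in pixels, amid what is visible of it).
- nets.masks_of(picture, query): "region" (384x512 bool, what is visible of it) and "uv" ([column, row] in pixels, amid what is visible of it).
- nets.landmark_of(picture, query): "uv" ([column, row] in pixels: a listed point, or the origin of a listed thing).
The state is a dict: "clock": time; "joint_pos": joint angles; "qvel": joint speeds; "tau": joint torques, N m; "tool_pos": TCP position; "orientation": TCP orientation; "force": force on the tool from outside, world axes, zero at the start; "moment": the same for the moment, N m; "opening": finger opening in m; "gripper_force": force on a finger pad.
Only numpy, scipy, OpenCV 4.12 (cv2) and the standard library are available. Lean on these libraries where they do the work, as an engineer would, in place of code of your own. Each camera call takes 0.05 s, during which the arm holds its last target. There are 200 camera calls.

TASK

Put the three square steel nail tins away inside one another as they lie on their sides: the middle one in the large one that is screwed down, and the small one in the middle one, each closed end first and pushed fully home. Sliding them along the planks is enough; leave everything else standing where it is.

Things in the scene. Friction and masses are not known exactly. Their poses are not given: they have to be found in the camera images.
- large_tin: The largest tin, screwed down, mouth to the robot's right. Square open 2.5 mm steel tin on its side, 80 wide x 62 high x 84 mm long. Origin: centre of underside; x runs from the open mouth (-42) to the closed end (+42 mm). Inside 75 x 57 mm, 81.5 deep; closed end bevelled 6 mm, floor there swept up like a sled.
- medium_tin: The middle tin, loose, mouth roughly to the right, about 160 g. Home in the large tin its rim stands 9.5 mm out. Square open 2.5 mm steel tin on its side, 62 wide x 49 high x 91 mm long. Origin: centre of underside; x runs from the open mouth (-45.5) to the closed end (+45.5 mm). Inside 57 x 44 mm, 88.5 deep; closed end bevelled 6 mm, floor there swept up like a sled.
- small_tin: The smallest tin, loose, mouth roughly to the right, about 120 g. Home in the middle tin its rim stands 9.5 mm out. Square open 2.5 mm steel tin on its side, 44 wide x 36 high x 98 mm long. Origin: centre of underside; x runs from the open mouth (-49) to the closed end (+49 mm). Inside 39 x 31 mm, 95.5 deep; closed end bevelled 6 mm, floor there swept up like a sled.
- large_mouth (a point): Middle of the lower edge of the large tin's mouth; axes as the large tin.
- medium_end (a point): Middle of the lower edge of the medium tin's closed end (45.5 mm along its x); axes as the tin.
- small_end (a point): Middle of the lower edge of the small tin's closed end (49 mm along its x); axes as the tin.
- polish_tin: Bystander: round black polish tin, 80 mm across, 29 mm high. Origin: centre of its underside.
- nail_jar: Bystander: squat glass jar of heel nails with a dark lid, 56 mm across, 60 mm high. Origin: centre of its underside.
- lamp_base: Bystander: round tin spirit lamp base, 90 mm across, 55 mm high. Origin: centre of its underside.
- brush: Bystander: wooden-handled brush lying on the planks at the back. Origin: on its underside.
- wax_block: Bystander: dark wooden sanding block 70 x 45 x 30 mm. Origin: centre of its underside.
- dauber_cup: Bystander: white cup, 70 mm across, 70 mm high. Origin: centre of its underside.
Things that resemble listed ones, but are neither listed nor needed, are in the scene too. What is shaped like the medium_tin but blue is not meant. Leave any pink look-alike of the large_tin alone.

How it is judged:
By the outcome, as a careful person would: the job done as asked, in the order asked, and still so for the second after the job is handed in, with the robot touching nothing.
It also fails if it takes over 67 s, if anything falls off the work surface, if the arm or the gripper's body presses on something with over 40 N, if the wrist force passes 120 N, or if a joint passes its speed limit or range.

## Working session

There is one attempt and no reset: what is moved stays moved. The work goes in short steps, Python scripts to look and compute and a shell command to move; the robot and the scene stay as the last step left them, time stands still between calls to the robot, and variables do not carry over. Pictures are saved under pics/ and viewed, at most 10 in all, crops included, and the job is handed in when it is done.

```bash
mkdir -p pics
cat > h.py <<'E'
import numpy as np, cv2
from plant import telemetry, snapshot, workorder, nets
def ray(p,uv,z=0.0):
    K=np.array([[p["fx"],0,p["cx"]],[0,p["fy"],p["cy"]],[0,0,1.]])
    R=cv2.Rodrigues(np.array(p["rvec"],float))[0]; t=np.array(p["tvec"],float).ravel()
    c=-R.T@t; d=R.T@np.linalg.solve(K,[uv[0],uv[1],1]); s=(z-c[2])/d[2]
    return (c+s*d)
def proj(p,X):
    K=np.array([[p["fx"],0,p["cx"]],[0,p["fy"],p["cy"]],[0,0,1.]])
    return cv2.projectPoints(np.array(X,float).reshape(-1,3),np.array(p["rvec"],float),np.array(p["tvec"],float),K,None)[0][:,0]
def save(p,n): cv2.imwrite("pics/"+n,cv2.cvtColor(p["frame"],cv2.COLOR_RGB2BGR))
E
python3 - <<'E'
from h import *
np.set_printoptions(precision=4,suppress=True)
for n in("top","scene"):
    p=snapshot(n); save(p,n+"1.png")
    R=cv2.Rodrigues(np.array(p["rvec"],float))[0]; print(n,"cam",-R.T@np.array(p["tvec"]).ravel(),p["fx"])
    for q in ["large_tin","medium_tin","small_tin","large_mouth","medium_end","small_end"]:
        for r in nets.landmark_of(p,q): print(q,round(r["confidence"],2),np.round(r["uv"],1),ray(p,r["uv"])[:2])
print(telemetry.get_obs())
E
```

```text
top cam [ 0.4406 -0.0098  1.1467] 380.29446850624646
large_tin 0.78 [130.1 213.1] [0.4889 0.3627]
large_tin 0.59 [180.5 192.4] [0.551  0.2117]
medium_tin 0.85 [184.9 238.1] [0.4136 0.1963]
medium_tin 0.83 [223.2 203.5] [0.5168 0.0822]
medium_tin 0.45 [271.5 213.6] [ 0.4858 -0.0634]
small_tin 0.74 [269.5 152.8] [ 0.6717 -0.0589]
large_mouth 0.81 [145.  212.7] [0.49   0.3178]
large_mouth 0.63 [192. 191.] [0.5551 0.1769]
medium_end 0.82 [183.4 261.3] [0.3452 0.1998]
small_end 0.65 [257.6 156.8] [ 0.6594 -0.0224]
small_end 0.54 [191.4 188.1] [0.564  0.1789]
scene cam [1.3167 0.436  0.7624] 414.18370593261204
large_tin 0.89 [339.2 223.1] [0.5552 0.2255]
large_tin 0.59 [402.1 224.1] [0.4798 0.3682]
medium_tin 0.7 [324.  219.7] [0.5627 0.1862]
medium_tin 0.69 [343.2 185.7] [0.4069 0.1792]
medium_tin 0.68 [296.5 199.8] [0.5269 0.0889]
small_tin 0.86 [222.1 212.2] [ 0.6689 -0.0635]
large_mouth 0.92 [386.7 219.1] [0.4809 0.3282]
large_mouth 0.69 [321.4 217.5] [0.5583 0.177 ]
medium_end 0.94 [308.2 196.7] [0.4994 0.1116]
medium_end 0.59 [357.  180.1] [0.3634 0.2049]
medium_end 0.28 [219.9 210.5] [ 0.6663 -0.0724]
small_end 0.96 [243.6 217.5] [ 0.6582 -0.0023]
{'clock': 0.7, 'joint_pos': array([-52.1917,  20.5449,   0.6828,   0.0006, -70.1354, -16.5072]), 'qvel': array([-0.0078, -0.0427,  0.0711,  0.0306,  0.0015, -0.0093]), 'tau': array([  0.0007, -58.2169,  29.3248,   7.0014,   0.0124,  -0.    ]), 'tool_pos': array([ 0.2452, -0.6289,  0.4047]), 'orientation': array([-179.9975,    0.0002, -158.6988]), 'force': array([ 0.0444,  0.073 , -0.7854]), 'moment': array([-0.0327,  0.054 ,  0.0312]), 'gripper_force': 0.0, 'opening': 0.08747152436844112}
```

```bash
cd pics; python3 -c "
import cv2
for n in('top1','scene1'):
    i=cv2.imread(n+'.png'); cv2.imwrite(n+'b.png',cv2.resize(i,(800,600),interpolation=cv2.INTER_CUBIC))"
```

```text
(no output)
```

View pics/top1b.png

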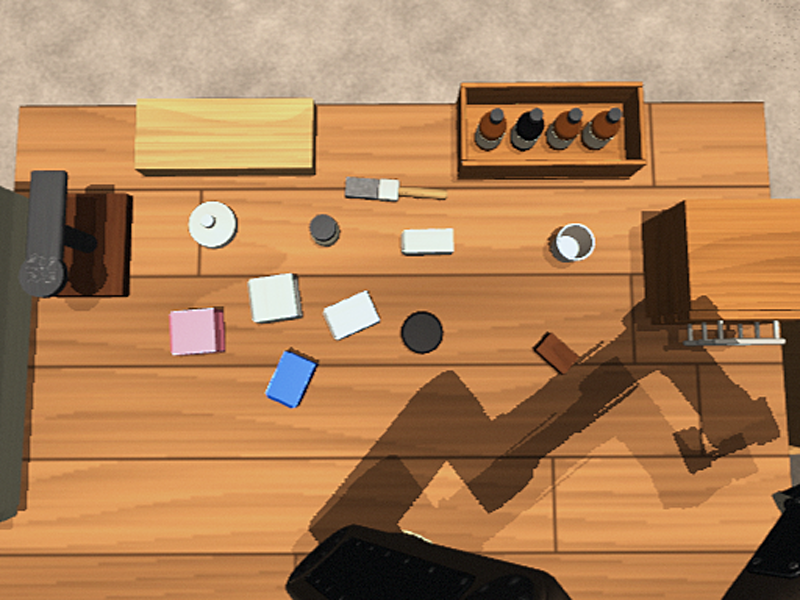

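View pics/scene1b.png

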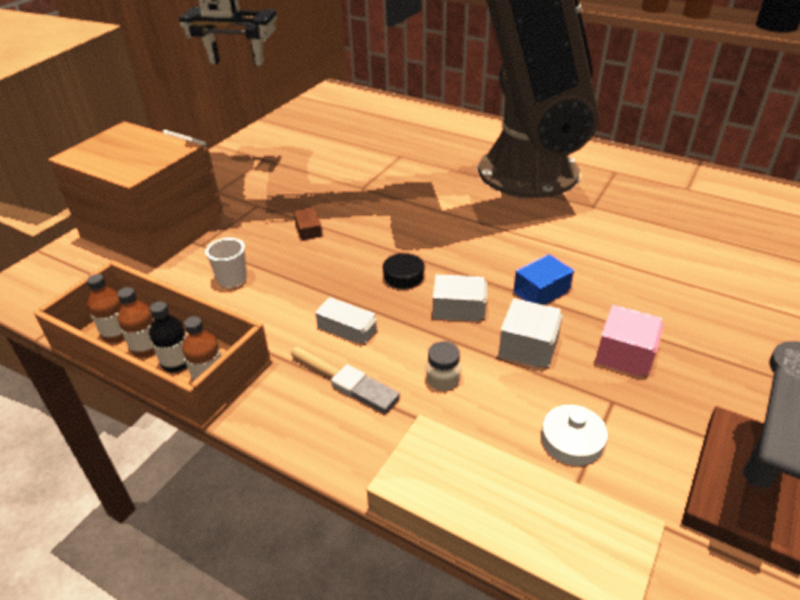

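Top view (800-px scale): the large tin is at (275,298), the medium at (351,315) and the small at (428,242). The pink and blue look-alikes are at (197,331) and (292,377), and the polish tin at (422,332) stands beside the medium's mouth. Next I'll fit box outlines to the network masks in both views.

```bash
cat >> h.py <<'E'
from scipy.optimize import minimize
DIM={"large_tin":(.084,.080,.062),"medium_tin":(.091,.062,.049),"small_tin":(.098,.044,.036)}
def corners(q,s):
    L,W,H=DIM[q]; c,si=np.cos(s[2]),np.sin(s[2])
    return [[s[0]+c*a*L/2-si*b*W/2,s[1]+si*a*L/2+c*b*W/2,h] for a in(-1,1) for b in(-1,1) for h in(0,H)]
S=8
def fit(q,pics,guess,yaw):
    obs=[]
    for p in pics:
        uv=proj(p,[guess[0],guess[1],DIM[q][2]/2])[0]
        ms=[m for m in nets.masks_of(p,q) if np.hypot(*(np.array(m["uv"])-uv))<14]
        if ms: obs.append((p,ms[0]["region"].astype(np.float32)))
    def cost(s):
        t=0
        for p,m in obs:
            h=cv2.convexHull(proj(p,corners(q,s)).astype(np.float32))
            im=np.zeros((384*4,512*4),np.uint8)
            cv2.fillConvexPoly(im,np.round((h*4+1.5)*S).astype(np.int32),1,shift=3)
            f=cv2.resize(im.astype(np.float32),(512,384),interpolation=cv2.INTER_AREA)
            t+=np.minimum(f,m).sum()/np.maximum(f,m).sum()
        return -t/len(obs)
    best=None
    for dy in(-.15,0,.15):
        s0=np.array([*guess,yaw+dy])
        r=minimize(cost,s0,method="Nelder-Mead",options=dict(initial_simplex=s0+np.array([[0,0,0],[.01,0,0],[0,.01,0],[0,0,.15]]),xatol=1e-4,fatol=1e-4))
        if best is None or r.fun<best.fun: best=r
    s=best.x; print(q,"xy",np.round(s[:2],4),"yaw",round(np.degrees(s[2]),2),"iou",round(-best.fun,3),"views",len(obs))
    return s
E
python3 - <<'E'
from h import *
P=[snapshot("top"),snapshot("scene")]
for pp in ([P[0]],[P[1]],P):
  fit("large_tin",pp,(.553,.215),np.radians(97)); fit("medium_tin",pp,(.52,.085),np.radians(115)); fit("small_tin",pp,(.665,-.055),np.radians(95))
for q in["polish_tin","nail_jar","lamp_base","brush","wax_block","dauber_cup"]:
    print(q,[(round(r["confidence"],2),np.round(ray(p,r["uv"])[:2],3)) for p in P for r in nets.landmark_of(p,q)[:1]])
E
```

```text
large_tin xy [0.5523 0.2208] yaw 98.16 iou 0.93 views 1
medium_tin xy [0.5187 0.0778] yaw 113.25 iou 0.937 views 1
small_tin xy [ 0.663  -0.0674] yaw 91.75 iou 0.921 views 1
large_tin xy [0.5512 0.2198] yaw 100.15 iou 0.941 views 1
medium_tin xy [0.5171 0.0758] yaw 114.81 iou 0.924 views 1
small_tin xy [ 0.6594 -0.0696] yaw 92.29 iou 0.882 views 1
large_tin xy [0.5521 0.22  ] yaw 99.14 iou 0.932 views 2
medium_tin xy [0.5187 0.0772] yaw 113.33 iou 0.928 views 2
small_tin xy [ 0.6618 -0.0674] yaw 92.44 iou 0.884 views 2
polish_tin [(0.71, array([ 0.486, -0.056])), (0.63, array([ 0.495, -0.061]))]
nail_jar [(0.87, array([0.679, 0.131])), (0.75, array([0.698, 0.133]))]
lamp_base [(0.94, array([0.705, 0.337])), (0.63, array([0.705, 0.352]))]
brush [(0.59, array([ 0.773, -0.007])), (0.83, array([ 0.762, -0.005]))]
wax_block [(0.59, array([ 0.44 , -0.312])), (0.65, array([ 0.459, -0.309]))]
dauber_cup [(0.58, array([0.55 , 0.219])), (0.93, array([ 0.652, -0.345]))]
```

```bash
cat >> h.py <<'E'
def go(x,y,gz,yaw=None):
    """shift in tool units to bring the grasp point to x,y,gz (yaw deg), from the present pose; shift given for present axes"""
    o=telemetry.get_obs(); a=o["tool_pos"]; ps=o["orientation"][2]; r=np.radians(ps)
    d=np.array([x,y,gz+.159])-a; c,s=np.cos(r),np.sin(r)
    t=np.array([c*d[0]+s*d[1],s*d[0]-c*d[1],-d[2]])/.2
    sp=0 if yaw is None else -((yaw-ps+180)%360-180)/90
    print("clock",round(o["clock"],2),"units x y z",np.round(t,3),"spin",round(sp,3),"min rows",round(np.linalg.norm(t)*.2/.0417,1),round(abs(sp)*90/7.16,1),"F",np.round(o["force"],1),"open",round(o["opening"],4))
E
python3 -m creep '[[[0,0,0,-0.0786,1],[0,0,0,-0.0786,1],[0,0,0,-0.0786,1],[0,0,0,-0.0786,1],[0,0,0,-0.0786,1],[0,0,0,-0.0786,1],[0,0,0,-0.0786,1],[0,0,0,-0.0786,1]]]'
python3 -m creep '[[[0,0,0,-0.0786,1],[0,0,0,-0.0786,1],[0,0,0,-0.0786,1],[0,0,0,-0.0786,1],[0,0,0,-0.0786,1],[0,0,0,0,1]]]'
python3 -c "
from h import *
go(.5306,.0497,.10,-66.7)"
```

```text
clock: 2.67
tool_pos: [0.2452, -0.6289, 0.4046]
orientation: [180.0, -0.0, -101.8]
force: [-0.2, 0.5, 0.5]
opening: 0.0878
gripper_force: 0.0
clock: 3.17
tool_pos: [0.2452, -0.6289, 0.4046]
orientation: [-180.0, 0.0, -66.4]
force: [0.3, -0.2, -0.6]
opening: 0.0874
gripper_force: 0.0
clock 3.17 units x y z [-2.538 -2.666  0.728] spin 0.003 min rows 18.0 0.0 F [ 0.3 -0.2 -0.6] open 0.0874
```

```bash
python3 -m creep '[[[-0.106,-0.111,0.03,0,1],[-0.106,-0.111,0.03,0,1],[-0.106,-0.111,0.03,0,1],[-0.106,-0.111,0.03,0,1],[-0.106,-0.111,0.03,0,1],[-0.106,-0.111,0.03,0,1],[-0.106,-0.111,0.03,0,1],[-0.106,-0.111,0.03,0,1]]]' >/dev/null
python3 -m creep '[[[-0.106,-0.111,0.03,0,1],[-0.106,-0.111,0.03,0,1],[-0.106,-0.111,0.03,0,1],[-0.106,-0.111,0.03,0,1],[-0.106,-0.111,0.03,0,1],[-0.106,-0.111,0.03,0,1],[-0.106,-0.111,0.03,0,1],[-0.106,-0.111,0.03,0,1]]]'>/dev/null
python3 -m creep '[[[-0.106,-0.111,0.03,0,1],[-0.106,-0.111,0.03,0,1],[-0.106,-0.111,0.03,0,1],[-0.106,-0.111,0.03,0,1],[-0.106,-0.111,0.03,0,1],[-0.106,-0.111,0.03,0,1],[-0.106,-0.111,0.03,0,1],[0,0,0,0,1]]]'
python3 -c "
from h import *
go(.5306,.0497,.024,-66.7)"
```

```text
clock: 5.17
tool_pos: [0.5238, 0.0245, 0.266]
orientation: [-179.9, -0.0, -66.8]
force: [0.7, 0.9, 0.3]
opening: 0.0875
gripper_force: 0.0
clock 5.17 units x y z [-0.102 -0.081  0.415] spin -0.001 min rows 2.1 0.0 F [0.7 0.9 0.3] open 0.0875
```

```bash
python3 -m creep '[[[-0.102,-0.081,0,0,1],[0,0,0.1,0,1],[0,0,0.1,0,1],[0,0,0.1,0,1],[0,0,0.06,0,1],[0,0,0.055,0,1],[0,0,0,0,1],[0,0,0,0,1]]]'
python3 -m creep '[[[0,0,0,0,0],[0,0,0,0,0],[0,0,0,0,0],[0,0,0,0,0],[0,0,0,0,0],[0,0,0,0,0],[0,0,0,0,0],[0,0,0,0,0]]]'
python3 - <<'E'
from h import *
p=snapshot("top");q=snapshot("scene"); save(q,"grip.png")
fit("medium_tin",[p,q],(.52,.08),np.radians(113))
fit("large_tin",[p,q],(.552,.22),np.radians(99))
print(telemetry.get_obs()["tool_pos"],telemetry.get_obs()["orientation"])
E
```

```text
clock: 5.83
tool_pos: [0.5285, 0.0457, 0.1835]
orientation: [179.9, -0.0, -66.9]
force: [0.4, -0.9, 0.4]
opening: 0.0871
gripper_force: 0.0
clock: 6.5
tool_pos: [0.529, 0.0461, 0.1844]
orientation: [-179.9, -0.0, -66.7]
force: [-0.8, 0.1, 6.5]
opening: 0.062
gripper_force: 29.9
medium_tin xy [0.5142 0.0835] yaw 113.85 iou 0.469 views 1
large_tin xy [0.5527 0.221 ] yaw 100.42 iou 0.609 views 2
[0.52898345 0.04608677 0.18436031] [-1.79912021e+02 -8.36150816e-03 -6.67258535e+01]
```

View pics/grip.png

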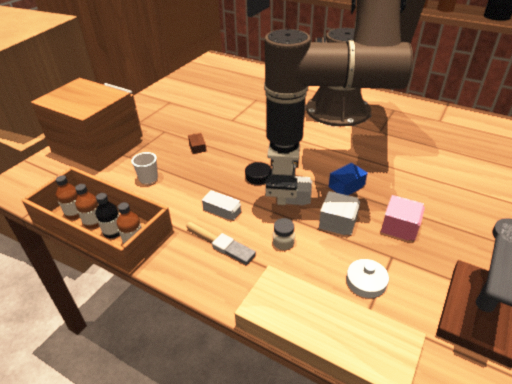

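```bash
python3 -m creep '[[[0,0,-0.02,0,0],[0,0,0,0.04,0],[0,0,0,0.04,0],[0,0,0,0.04,0],[0,0,0,0.036,0],[0,0,0,0,0],[0,0,0,0,0]]]'
python3 -c "
from h import *
go(.5734,.0867,.029,-80.9)"
```

```text
clock: 7.38
tool_pos: [0.5282, 0.0458, 0.1875]
orientation: [180.0, -0.0, -80.7]
force: [-0.2, -0.4, -1.6]
opening: 0.0618
gripper_force: 29.9
clock 7.38 units x y z [-0.165 -0.256 -0.003] spin 0.002 min rows 1.5 0.0 F [-0.2 -0.4 -1.6] open 0.0618
```

```bash
python3 -m creep '[[[0,-0.08,0,0,0],[0,-0.088,0,0,0],[0,-0.088,0,0,0],[-0.06,0,0,0,0],[-0.06,0,0,0,0],[-0.045,0,0,0,0],[0,0,0,0,0],[0,0,0,0,0]]]'
python3 - <<'E'
from h import *
p=snapshot("top");q=snapshot("scene")
im=np.vstack([cv2.resize(x["frame"][r:r+110,c:c+160],(720,495)) for x,r,c in((q,150,260),)])
cv2.imwrite("pics/pre.png",im[:,:,::-1])
fit("large_tin",[q],(.552,.22),np.radians(99))
go(.5612,.1627,.029,-80.9)
E
```

```text
clock: 8.05
tool_pos: [0.573, 0.0874, 0.1877]
orientation: [180.0, -0.0, -80.7]
force: [-0.1, -0.4, -2.2]
opening: 0.0619
gripper_force: 29.9
large_tin xy [0.5507 0.2211] yaw 98.63 iou 0.957 views 1
clock 8.2 units x y z [-0.385 -0.001 -0.001] spin 0.002 min rows 1.8 0.0 F [ 0.6  0.2 -1.5] open 0.062
```

View pics/pre.png

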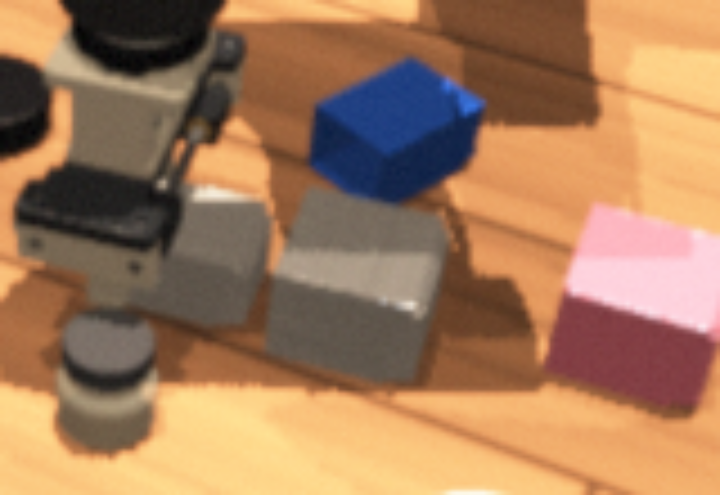

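The medium tin, with its end at crop (255,255), is lined up in front of the large tin's mouth at (290,280). I'll insert it and watch the force.

```bash
python3 -m creep '[[[-0.03,0,0,0,0],[-0.03,0,0,0,0],[-0.03,0,0,0,0],[-0.03,0,0,0,0],[-0.03,0,0,0,0],[-0.02,0,0,0,0],[0,0,0,0,0]]]'
```

```text
clock: 8.78
tool_pos: [0.5683, 0.1212, 0.1877]
orientation: [-180.0, 0.0, -80.7]
force: [0.3, -0.2, -2.2]
opening: 0.0618
gripper_force: 29.9
```

```bash
python3 -m creep '[[[-0.04,0,0,0,0],[-0.04,0,0,0,0],[-0.04,0,0,0,0],[-0.04,0,0,0,0],[-0.03,0,0,0,0],[-0.02,0,0,0,0],[0,0,0,0,0],[0,0,0,0,0]]]'
python3 -c "
from h import *
go(.5612,.1627,.025,-80.9)"
```

```text
clock: 9.45
tool_pos: [0.5615, 0.1619, 0.1876]
orientation: [180.0, -0.0, -80.7]
force: [1.0, 0.4, -1.5]
opening: 0.0619
gripper_force: 29.9
clock 9.45 units x y z [-0.004  0.001  0.018] spin 0.002 min rows 0.1 0.0 F [ 1.   0.4 -1.5] open 0.0619
```

```bash
python3 -m creep '[[[0,0,0.01,0,0],[0,0,0,0,1],[0,0,0,0,1],[0,0,0,0,1],[0,0,0,0,1],[0,0,0,0,1],[0,0,0,0,1]]]'
python3 -m creep '[[[0.05,0,0,0,1],[0.05,0,0,0,1],[0.05,0,0,0,1],[0.05,0,0,0,1],[0,0,0.02,0,0.5],[0,0,0,0,0.5],[0,0,0,0,0.5],[0,0,0,0,0.5]]]'
python3 -m creep '[[[0,0,0,0,0.5],[0,0,0,0,0.5],[-0.03,0,0,0,0.5],[-0.03,0,0,0,0.5],[-0.02,0,0,0,0.5],[-0.02,0,0,0,0.5],[0,0,0,0,0.5]]]'
```

```text
clock: 10.03
tool_pos: [0.5616, 0.1616, 0.1856]
orientation: [180.0, -0.0, -80.8]
force: [-0.6, 0.0, 0.7]
opening: 0.0867
gripper_force: 0.0
clock: 10.7
tool_pos: [0.5681, 0.1222, 0.1816]
orientation: [180.0, -0.0, -80.8]
force: [0.1, 0.7, -0.7]
opening: 0.0664
gripper_force: 0.0
clock: 11.28
tool_pos: [0.5647, 0.1429, 0.1817]
orientation: [-180.0, 0.0, -80.7]
force: [1.0, 0.3, 0.3]
opening: 0.0437
gripper_force: 0.0
```

```bash
python3 -m creep '[[[-0.012,0,0,0,0.5],[-0.012,0,0,0,0.5],[-0.012,0,0,0,0.5],[-0.012,0,0,0,0.5],[-0.01,0,0,0,0.5],[0,0,0,0,0.5]]]'
python3 -m creep '[[[-0.01,0,0,0,0.5],[-0.01,0,0,0,0.5],[0,0,0,0,0.5]]]'
```

```text
clock: 11.78
tool_pos: [0.5629, 0.1538, 0.1817]
orientation: [-180.0, 0.0, -80.8]
force: [-0.1, 0.0, -0.2]
opening: 0.0438
gripper_force: 0.0
clock: 12.03
tool_pos: [0.5623, 0.1577, 0.1816]
orientation: [-180.0, 0.0, -80.8]
force: [0.0, -0.3, 0.4]
opening: 0.0439
gripper_force: 0.0
```

```bash
python3 -m creep '[[[-0.01,0,0,0,0.5],[0,0,0,0,0.5]]]'
python3 -m creep '[[[-0.008,0,0,0,0.5],[0,0,0,0,0.5]]]'
python3 -m creep '[[[-0.005,0,0,0,0.5],[0,0,0,0,0.5]]]'
python3 - <<'E'
from h import *
q=snapshot("scene")
cv2.imwrite("pics/push.png",cv2.resize(q["frame"][150:260,260:420],(720,495))[:,:,::-1])
E
```

```text
clock: 12.2
tool_pos: [0.5619, 0.1587, 0.1817]
orientation: [179.9, -0.1, -80.8]
force: [1.4, -5.1, 1.7]
opening: 0.0436
gripper_force: 2.6
clock: 12.37
tool_pos: [0.5616, 0.1591, 0.1817]
orientation: [179.9, -0.1, -80.8]
force: [2.7, -12.0, 3.8]
opening: 0.0434
gripper_force: 6.4
clock: 12.53
tool_pos: [0.5615, 0.1593, 0.1817]
orientation: [179.9, -0.2, -80.9]
force: [5.2, -17.1, 4.3]
opening: 0.0437
gripper_force: 8.7
```

View pics/push.png

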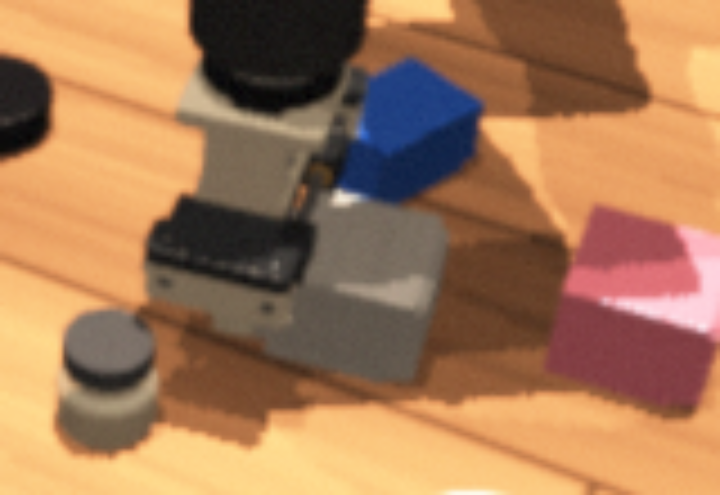

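The medium tin hit a stiff stop at y = 0.159, about 1 mm from the predicted home position, and it now sits inside the large tin. Next is the small tin.

```bash
python3 -m creep '[[[0.02,0,0,0,0.5],[0.06,0,0,0,0.6],[0.06,0,0,0,1],[0,0,-0.15,0,1],[0,0,-0.15,0,1],[0,0,-0.15,0,1],[0,0,0,0.078,1],[0,0,0,0,1]]]'
python3 -c "
from h import *
go(.663,-.1,.022,-87.8)"
```

```text
clock: 13.25
tool_pos: [0.5666, 0.1339, 0.2738]
orientation: [-179.8, 0.1, -88.1]
force: [0.4, 0.6, 0.1]
opening: 0.0841
gripper_force: 0.0
clock 13.25 units x y z [ 1.185 -0.444  0.464] spin -0.004 min rows 6.5 0.0 F [0.4 0.6 0.1] open 0.0841
```

Move above the tin, look again, then go down.

```bash
python3 -m creep '[[[0.15,-0.056,0,0,1],[0.15,-0.056,0,0,1],[0.15,-0.056,0,0,1],[0.15,-0.056,0,0,1],[0.15,-0.056,0,0,1],[0.15,-0.056,0,0,1],[0.15,-0.056,0,0,1],[0.13,-0.05,0,0,1]]]'
python3 - <<'E'
from h import *
p=snapshot("scene");t=snapshot("top")
fit("small_tin",[p],(.662,-.067),np.radians(92));
cv2.imwrite("pics/mid.png",cv2.resize(t["frame"][150:260,130:290],(720,495),interpolation=cv2.INTER_CUBIC)[:,:,::-1])
go(.6625,-.1,.022,-87.8)
E
```

```text
clock: 13.92
tool_pos: [0.6634, -0.1006, 0.2702]
orientation: [179.9, 0.0, -87.6]
force: [0.4, -0.3, 0.0]
opening: 0.0874
gripper_force: 0.0
small_tin xy [ 0.6607 -0.0688] yaw 89.7 iou 0.931 views 1
clock 14.07 units x y z [-0.003  0.004  0.443] spin -0.0 min rows 2.1 0.0 F [ 0.7 -0.1  0.1] open 0.0875
```

View pics/mid.png

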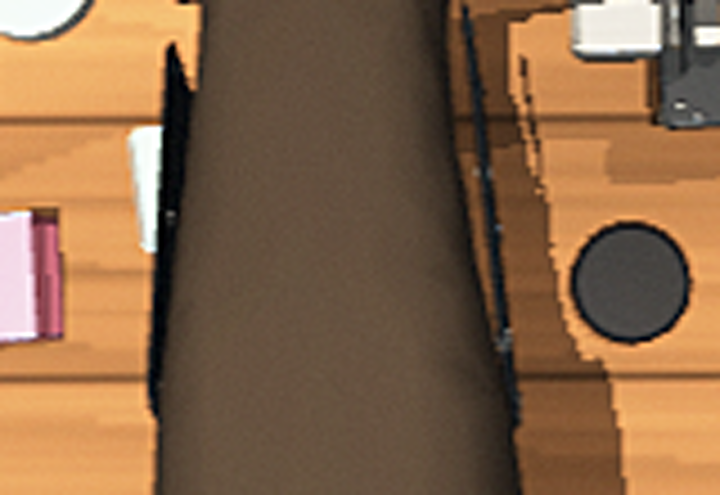

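The arm hides the large tin in the top view. The gripper at (690,70) is over the mouth half of the small tin at (620,30).

```bash
python3 -m creep '[[[0,0,0.1,0,1],[0,0,0.1,0,1],[0,0,0.1,0,1],[0,0,0.08,0,1],[0,0,0.06,0,1],[0,0,0,0,1],[0,0,0,0,1]]]'
python3 -m creep '[[[0,0,0,0,0],[0,0,0,0,0],[0,0,0,0,0],[0,0,0,0,0],[0,0,0,0,0],[0,0,0,0,0],[0,0,0,0,0],[0,0,0,0,0]]]'
python3 -m creep '[[[0,0,0,0,0],[0,0,0,0,0],[0,0,0,0,0],[0,0,0,0,0],[0,0,0,0,0]]]'
```

```text
clock: 14.65
tool_pos: [0.6632, -0.0978, 0.183]
orientation: [179.9, -0.0, -87.7]
force: [0.1, 0.4, -0.2]
opening: 0.0876
gripper_force: 0.0
clock: 15.32
tool_pos: [0.6634, -0.0982, 0.1838]
orientation: [180.0, -0.0, -87.8]
force: [-0.4, 0.1, 2.1]
opening: 0.0439
gripper_force: 30.0
clock: 15.73
tool_pos: [0.6634, -0.0982, 0.1838]
orientation: [180.0, -0.0, -87.8]
force: [-1.3, -0.4, 3.1]
opening: 0.044
gripper_force: 30.0
```

```bash
python3 -m creep '[[[0,0,-0.02,0,0],[0,0,-0.025,0,0],[0,0,0,-0.039,0],[0,0,0,-0.039,0],[0,0,0,0,0],[0,0,0,0,0]]]'
python3 -c "
from h import *
go(.5754,.0762,.034,-80.8)"
```

```text
clock: 16.23
tool_pos: [0.6635, -0.0981, 0.1928]
orientation: [-180.0, 0.0, -80.9]
force: [-0.3, -0.3, -1.8]
opening: 0.0441
gripper_force: 30.0
clock 16.23 units x y z [-0.93   0.297 -0.001] spin -0.001 min rows 4.7 0.0 F [-0.3 -0.3 -1.8] open 0.0441
```

```bash
python3 -m creep '[[[-0.09,0.04,0,0,0],[-0.09,0.04,0,0,0],[-0.09,0.04,0,0,0],[-0.09,0.04,0,0,0],[-0.09,0.04,0,0,0],[-0.09,0.04,0,0,0],[-0.09,0.03,0,0,0],[-0.09,0.025,0,0,0]]]'
python3 -m creep '[[[-0.09,0,0,0,0],[-0.07,0,0,0,0],[-0.05,0,0,0,0],[0,0,0,0,0],[0,0,0,0,0]]]'
python3 - <<'E'
from h import *
q=snapshot("scene");go(.5754,.0762,.034,-80.8)
fit("large_tin",[q],(.552,.22),np.radians(99))
cv2.imwrite("pics/pre2.png",cv2.resize(q["frame"][150:260,260:420],(720,495),interpolation=cv2.INTER_CUBIC)[:,:,::-1])
E
```

```text
clock: 16.9
tool_pos: [0.5815, 0.0352, 0.1928]
orientation: [-180.0, 0.0, -80.9]
force: [-0.7, 1.0, -1.4]
opening: 0.0438
gripper_force: 30.0
clock: 17.32
tool_pos: [0.5755, 0.0764, 0.1927]
orientation: [-180.0, -0.0, -80.8]
force: [0.8, -0.8, -0.9]
opening: 0.0439
gripper_force: 30.0
clock 17.37 units x y z [-0.002  0.    -0.002] spin 0.0 min rows 0.0 0.0 F [ 0.2 -0.3 -1.8] open 0.0439
large_tin xy [0.5514 0.2207] yaw 98.8 iou 0.941 views 1
```

View pics/pre2.png

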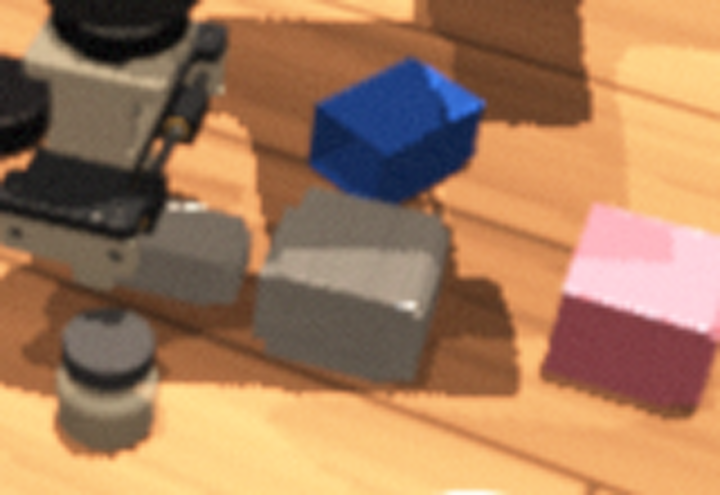

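The medium rim stands slightly out of the large tin at crop (265,310), and the small tin's end at (240,270) is lined up with it. Insert.

```bash
python3 -m creep '[[[-0.03,0,0,0,0],[-0.03,0,0,0,0],[-0.03,0,0,0,0],[-0.03,0,0,0,0],[-0.03,0,0,0,0],[-0.02,0,0,0,0],[0,0,0,0,0]]]'
python3 -m creep '[[[-0.03,0,0,0,0],[-0.03,0,0,0,0],[0,0,0,0,0]]]'
```

```text
clock: 18.0
tool_pos: [0.5699, 0.1105, 0.1927]
orientation: [-180.0, 0.0, -80.7]
force: [0.1, 0.8, -1.1]
opening: 0.0435
gripper_force: 30.0
clock: 18.25
tool_pos: [0.568, 0.1223, 0.1927]
orientation: [-180.0, 0.0, -80.7]
force: [0.2, -0.1, -1.3]
opening: 0.0436
gripper_force: 30.0
```

```bash
python3 -m creep '[[[-0.03,0,0,0,0],[-0.03,0,0,0,0],[-0.03,0,0,0,0],[-0.03,0,0,0,0],[-0.03,0,0,0,0],[0,0,0,0,0]]]'
python3 -m creep '[[[0,0,0.015,0,0],[0,0,0,0,1],[0,0,0,0,1],[0,0,0,0,1],[0,0,0,0,1],[0,0,0,0,1],[0,0,0,0,1]]]'
python3 -m creep '[[[0.05,0,0,0,1],[0.05,0,0,0,1],[0.06,0,0,0,1],[0.06,0,0,0,1],[0,0,0.02,0,0.35],[0,0,0,0,0.35],[0,0,0,0,0.35],[0,0,0,0,0.35]]]'
python3 -m creep '[[[0,0,0,0,0.35],[0,0,0,0,0.35],[0,0,0,0,0.35],[0,0,0,0,0.35],[-0.02,0,0,0,0.35],[-0.02,0,0,0,0.35],[0,0,0,0,0.35]]]'
```

```text
clock: 18.75
tool_pos: [0.5632, 0.1522, 0.1927]
orientation: [-180.0, 0.0, -80.7]
force: [-0.1, -0.8, -1.9]
opening: 0.0439
gripper_force: 30.0
clock: 19.33
tool_pos: [0.5633, 0.1509, 0.1898]
orientation: [-180.0, 0.0, -80.8]
force: [-0.2, -0.8, 0.6]
opening: 0.0781
gripper_force: 0.0
clock: 20.0
tool_pos: [0.5703, 0.1075, 0.1856]
orientation: [180.0, -0.0, -80.8]
force: [0.1, 0.7, 0.1]
opening: 0.0663
gripper_force: 0.0
clock: 20.58
tool_pos: [0.569, 0.1162, 0.1857]
orientation: [-180.0, 0.0, -80.7]
force: [-0.3, -0.1, 0.1]
opening: 0.0314
gripper_force: 0.0
```

```bash
python3 -m creep '[[[-0.02,0,0,0,0.35],[-0.02,0,0,0,0.35],[-0.02,0,0,0,0.35],[-0.02,0,0,0,0.35],[-0.015,0,0,0,0.35],[-0.015,0,0,0,0.35],[-0.015,0,0,0,0.35],[0,0,0,0,0.35]]]'
python3 -m creep '[[[-0.015,0,0,0,0.35],[-0.01,0,0,0,0.35],[0,0,0,0,0.35]]]'
python3 -m creep '[[[-0.01,0,0,0,0.35],[0,0,0,0,0.35]]]'
```

```text
clock: 21.25
tool_pos: [0.565, 0.1407, 0.1857]
orientation: [-180.0, 0.0, -80.8]
force: [0.2, 0.2, -0.1]
opening: 0.031
gripper_force: 0.0
clock: 21.5
tool_pos: [0.5642, 0.1454, 0.1857]
orientation: [-180.0, 0.0, -80.8]
force: [0.5, 0.6, -0.1]
opening: 0.0307
gripper_force: 0.0
clock: 21.67
tool_pos: [0.5638, 0.1472, 0.1857]
orientation: [-180.0, 0.0, -80.8]
force: [-1.3, -0.2, 0.6]
opening: 0.0305
gripper_force: 0.0
```

```bash
python3 -m creep '[[[-0.008,0,0,0,0.35],[0,0,0,0,0.35]]]'
python3 -m creep '[[[-0.006,0,0,0,0.35],[0,0,0,0,0.35]]]'
python3 -m creep '[[[-0.006,0,0,0,0.35],[0,0,0,0,0.35]]]'
```

```text
clock: 21.83
tool_pos: [0.5636, 0.1488, 0.1857]
orientation: [-180.0, 0.0, -80.8]
force: [0.0, 0.2, 0.2]
opening: 0.0309
gripper_force: 0.0
clock: 22.0
tool_pos: [0.5633, 0.1494, 0.1857]
orientation: [180.0, -0.0, -80.8]
force: [1.6, -3.2, 0.9]
opening: 0.0307
gripper_force: 1.7
clock: 22.17
tool_pos: [0.563, 0.1498, 0.1856]
orientation: [179.9, -0.1, -80.8]
force: [1.9, -9.5, 2.5]
opening: 0.0305
gripper_force: 4.5
```

```bash
python3 -m creep '[[[-0.006,0,0,0,0.35],[0,0,0,0,0.35]]]'
python3 -m creep '[[[0.03,0,0,0,0.35],[0.06,0,0,0,0.35],[0.06,0,0,0,0.35],[0,0,-0.2,0,0.35],[0,0,-0.2,0,0.35],[0,0,-0.2,0,0.35],[0,0,-0.2,0,0.35],[0,0,0,0,0.35]]]'
python3 -m creep '[[[0.19,0,0,0,0.35],[0.19,0,0,0,0.35],[0.19,0,0,0,0.35],[0.19,0,0,0,0.35],[0.19,0,0,0,0.35],[0.19,0,0,0,0.35],[0.19,0,0,0,0.35],[0,0,0,0,0.35]]]'
python3 - <<'E'
from h import *
q=snapshot("scene");t=snapshot("top")
im=np.hstack([cv2.resize(a,(400,400),interpolation=cv2.INTER_CUBIC) for a in(q["frame"][170:260,290:380],t["frame"][150:250,130:230])])
cv2.imwrite("pics/end.png",im[:,:,::-1])
for n in["polish_tin","nail_jar","lamp_base","brush"]:
    print(n,[(round(r["confidence"],2),np.round(ray(p,r["uv"])[:2],3)) for p in (t,q) for r in nets.landmark_of(p,n)[:1]])
E
```

```text
clock: 22.33
tool_pos: [0.5628, 0.1501, 0.1857]
orientation: [179.9, -0.2, -80.8]
force: [4.0, -13.3, 4.1]
opening: 0.0309
gripper_force: 7.3
clock: 23.0
tool_pos: [0.57, 0.1225, 0.3546]
orientation: [-179.3, 0.2, -80.7]
force: [2.3, 0.9, 0.5]
opening: 0.0307
gripper_force: 0.0
clock: 23.67
tool_pos: [0.6105, -0.146, 0.3452]
orientation: [180.0, -0.0, -81.0]
force: [0.8, 0.8, 0.1]
opening: 0.0307
gripper_force: 0.0
polish_tin [(0.85, array([ 0.485, -0.061])), (0.93, array([ 0.503, -0.053]))]
nail_jar [(0.74, array([0.693, 0.128]))]
lamp_base [(0.91, array([0.708, 0.337])), (0.56, array([0.706, 0.348]))]
brush [(0.96, array([ 0.771, -0.013]))]
```

View pics/end.png

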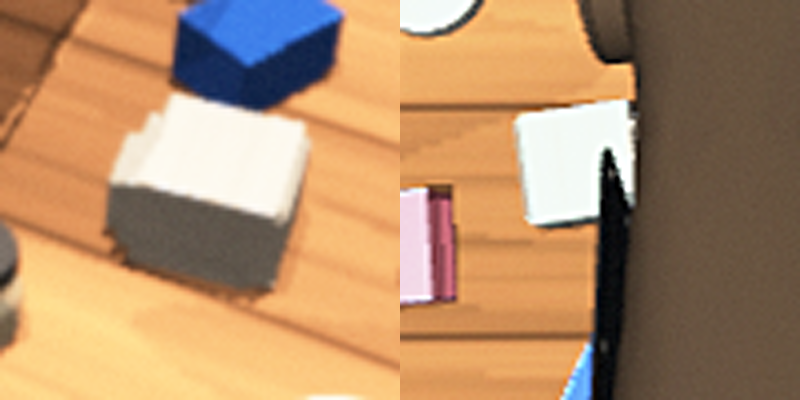

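The left crop shows all three nested: the medium rim at (145,140) and the small rim at (120,170) stand out in even steps. The bystanders are where they were.

```bash
python3 -c "
from plant import workorder
print(workorder.close_job())"
```

```text
the job is handed in; nothing more can be done
None
```

The medium tin is fully home in the large one and the small tin fully home in the medium one, both closed end first and in that order; nothing else was seen to have moved, and I handed the job in at about 24 s of the 67 s allowed.

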